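# Reset the electrode collar against its buffer

### The arm

A 6-joint arm with a two-finger parallel gripper is mounted at the origin on the work surface. World frame = base frame: x ahead of the robot, y to its left, z up, the work surface at z = 0. Lengths are in m, angles in degrees, forces in N, time in s.
With the tool pointing down it reaches from about 0.35 to 0.85 m from the base axis. Payload 8.1 kg.
Tool frame: the origin (TCP) lies between the finger pads; the fingertips stand 19 mm ahead of it and the grasp point (between the pads) is the TCP; z points along the fingers, y is the direction in which the jaws open and shut (so a half turn about z gives the same grasp; the last joint's range is limited). The gripper opens to 85 mm and grips with 20 to 120 N. Pads are 22 mm wide; open, the fingers measure 114 mm over their backs; the gripper's body (76 mm by 85 mm) begins 54 mm behind the grasp point. The pads swing forward as they close: fully open they stand 13 mm farther back than shut.
Start: joints at [-70.21, 7.471, 85.268, -0, 87.261, -4.893], TCP at [0.251, -0.545, 0.25] pointing down, gripper open.
Joint ranges: [-169.43, 169.43], [-51.17, 129.36], [1.28, 143.12], [-76.62, 256.62], [0, 156.53], [-152.29, 152.29]. Speed limits (degrees/s): [136.94, 136.94, 159.86, 180, 180, 180].

### API

Orientations are given as a 3x3 rotation matrix whose columns are the frame's x, y, z axes.
In Python, from station import bot, eyes, models gives the robot as it stands.
- The arm moves only by the tool apply_moves, never from a script. Its argument "motion" is one flat list of numbers, 6 for each row, row after row: the shift along the tool's x, y, z in units of 30 mm (1.0 is 30 mm), then the turn, a rotation vector about the tool's x, y, z in units of 6 degrees (1.0 is 6 degrees). In form: [dx, dy, dz, ax, ay, az, dx, dy, dz, ax, ay, az, ...]. A call has 1 to 5 rows; each row shifts and turns the pose as measured when the row begins, along the tool's axes as they then stand; what a row does not reach is not made up. A row lasts 1/8 s, in which the tool goes at most 62.5 mm and 10.7 degrees, less where a joint would pass 70% of its speed; a pose out of reach is approached as far as the arm can. A call is refused whole if a number of a shift passes 1 or a number of a turn 1, either way. A call with a gripper value outside its range is refused whole. "gripper" is the opening in per cent of the stroke, from 0 (shut) to 100 (fully open), set as the call begins (left out, the last holds). The fingers move at their own pace and stop on an object; "newtons" is the grip in N (left out, the last holds). Time passes only in rows, so rows that do not move let the fingers close. It gives the time, the measured TCP pose, the force and the opening at its end, in the units of the state.
- bot.observe(): the state, without advancing time (a new reading comes with each control period).
- eyes.camera(name): name is "scene" or "top"; returns the picture (480x640x3 uint8, blue, green, red); there is no depth.
- eyes.camera_params(name): a dict with "fx", "fy", "cx", "cy" (pixels), "dist_coeffs" ([k1, k2, p1, p2, k3] as OpenCV has them; the pictures are not rectified), "R" (3x3) and "t" (3): a world point X has camera coordinates R X + t. Camera axes: x right, y down, z forward; pixel columns grow to the right and rows downward; lengths in m; the calibration is good to about 2 mm. A picture is of the moment at which its call begins. camera_params takes no time and is no camera call.
- bot.hand_in(): hands the job in, once; it reports no verdict.
Trained networks look in the newest picture that a camera, given by its name, has taken for a name from the list of things; names that differ only in an ending like _2 or _b are one class to them, and where a whole thing is asked for, a point or a joint stands for the part that bears it (a point fixed in the world has none). Each returns a list of dicts, best first, with "p" (0 to 1); they miss things now and then, are a little off and sometimes report something else, mostly with a low value. They report only what shows in the picture. A call takes as long as a camera call.
- models.spot_in(camera, query): "position" ([x, y, z] in m, in the coordinates of the camera as it stood for that picture, good to about 4 mm: the middle of the surface that is visible of it).
The state is a dict: "t": time; "joint_positions": joint angles; "dq": joint speeds; "joint_efforts": joint torques, N m; "tcp_pos": TCP position; "tool_rot": TCP orientation; "ft_force": force on the tool from outside, world axes, zero at the start; "torque": the same for the moment, N m; "grip_width": finger opening in m.
Only numpy, scipy, OpenCV 4.12 (cv2) and the standard library are available. Lean on these libraries where they do the work, as an engineer would, in place of code of your own. Each camera call takes 0.05 s, during which the arm holds its last target.

### The job

Loosen the blue thumbscrew on top of the electrode collar, slide the collar along the boom towards the grey buffer until it presses the buffer's orange spring plunger gently but definitely, with about 9 newtons, and tighten the thumbscrew again fully so that the collar stays there, still pressing like that, once you let go. Never press the plunger hard, and leave the beaker, bottle, jar and timer where they stand.

Things in the scene. Friction and masses are not known exactly. Their poses are not given: they have to be found in the camera images.
- knob (a point): centre (half-way up) of the thumbscrew's round blue fluted knob, 32 mm across its flutes (the body that is gripped is 28 mm across) and 22 mm tall, axis vertical; it stands on a thin stem on top of the collar, with 16 mm of free space between its underside and the collar's top. The point lies 46 mm above the boom's axis and moves with the collar. Bench top at z = 0; the knob's centre is 256 mm above it.
- screw (a joint): turn of the thumbscrew, rad: 0 = fully tight (hard stop), grows counter-clockwise seen from above (ordinary right-hand thread) to a stop at 1.6. It starts at 0 to 0.15. Below 0.6 its tip bears on the boom and clamps the collar, ever harder towards 0, where the collar holds more than 15 N; the collar is surely free from 0.8. It turns with about 0.13 N m of friction and stays where it is left.
- collar: white round electrode collar, 38 mm diameter, 34 mm long along the boom, with an electrode hanging 126 mm below its axis. Origin: centre of the collar on the boom's axis, 210 mm above the bench. x and y are level, z up; y runs along the boom, and the collar slides along -y towards the buffer (70 to 200 mm of way). With the thumbscrew loose it slides with about 1 N of friction and stays where it is left.
- plunger: orange spring plunger disc round the boom, 32 mm diameter, on the side of the buffer that looks to the collar. Its origin is the buffer's centre on the boom's axis (while not pressed in); its front face lies 27 mm from that along +y (same axes as the collar). So the collar first touches it when the two origins are 44 mm apart. It gives way by spring, stiffly, by only about 0.1 mm per newton, and can go in 5 mm; it pushes the collar back unless that is clamped.
- buffer_face (a point): centre of the plunger's front face when it is not pressed in, on the boom's axis, fixed to the grey buffer block (34 x 30 x 36 mm, 18 mm above the boom's axis), which is fixed on the boom
- stand: the fixed electrode stand: steel boom of 16 mm diameter and about 0.36 m long, level at 210 mm above the bench, along the stand's y axis; post and white foot at its -y end, 185 mm from the origin; the post's head reaches 240 mm above the bench. Origin: on the bench below the boom's middle
- beaker: loose empty glass beaker, 76 mm diameter, 68 mm tall, under the place where the electrode will end, 15 mm below its tip; origin at the centre of its underside; leave it alone
- bottle: loose pink bottle with black cap, 60 mm diameter, 125 mm tall, origin under its centre; leave it alone
- jar: loose amber jar with white lid, 60 mm diameter, 75 mm tall, origin under its centre; leave it alone
- timer: loose white lab timer, 45 x 75 mm, 50 mm tall, origin under its centre; leave it alone

How it is judged:
By the outcome, as a careful person would: the job done as asked, in the order asked, and still so for the second after the job is handed in, with the robot touching nothing.
It also fails if it takes over 58 s, if anything falls off the work surface, if the arm or the gripper's body presses on something with over 40 N, if the wrist force passes 120 N, or if a joint passes its speed limit or range.

## Working session

There is one attempt and no reset: what is moved stays moved. The work goes in short steps, Python scripts to look and compute and a tool call to move; the robot and the scene stay as the last step left them, time stands still between calls to the robot, and variables do not carry over. Pictures are saved under pics/ and viewed, and the job is handed in when it is done.

Besides the shell and the picture viewer there is one more tool, called after "Request:" as a command line: name --argument value ..., lists and objects as JSON in quotes. apply_moves: Moves the arm, as the interface text tells. Its arguments: {"type":"object","properties":{"motion":{"type":"array"},"gripper":{"type":"number"},"newtons":{"type":"number"}},"required":["motion"]}

```bash
mkdir -p pics; ls; python3 - <<'E'
from station import bot, eyes, models
import cv2,numpy as np
s=bot.observe(); print({k:np.round(v,3).tolist() for k,v in s.items()})
for c in ["scene","top"]:
    im=eyes.camera(c); cv2.imwrite(f"pics/{c}0.png",im)
    P=eyes.camera_params(c); R=np.array(P["R"]);t=np.array(P["t"])
    print(c,{k:np.round(v,4).tolist() for k,v in P.items()})
    for q in ["knob","collar","plunger","buffer_face","stand","beaker","bottle","jar","timer"]:
        try:
            for d in models.spot_in(c,q)[:2]:
                print(q,round(d["p"],2),np.round(R.T@(np.array(d["position"])-t),4))
        except Exception as e: print(q,e)
print(bot.observe()["t"])
E
```

```text
pics
{'t': 0.0, 'joint_positions': [-70.21, 7.515, 85.33, -0.0, 87.262, -4.894], 'dq': [0.087, -0.037, -0.04, -0.093, -0.141, -0.042], 'joint_efforts': [-0.001, -56.942, -50.055, -0.0, 0.015, 0.0], 'tcp_pos': [0.25, -0.545, 0.249], 'tool_rot': [[0.909, 0.418, -0.001], [0.418, -0.909, 0.002], [0.0, -0.002, -1.0]], 'ft_force': [-0.054, -0.989, 0.634], 'torque': [-0.032, -0.049, 0.017], 'grip_width': 0.085}
scene {'fx': 493.5954, 'fy': 493.5954, 'cx': 317.0817, 'cy': 243.411, 'dist_coeffs': [0.0322, 0.0, 0.0, 0.0, 0.0], 'R': [[-0.7666, 0.6421, -0.0039], [0.5262, 0.6247, -0.577], [-0.3681, -0.4444, -0.8167]], 't': [0.4407, -0.2485, 1.0284]}
knob 0.88 [0.5609 0.0451 0.263 ]
collar 0.8 [0.5643 0.0453 0.2228]
collar 0.2 [ 0.6595 -0.06    0.0774]
plunger 0.75 [ 0.5341 -0.1301  0.2193]
buffer_face 0.81 [ 0.5325 -0.1461  0.2247]
stand 0.79 [ 0.5337 -0.2135  0.179 ]
beaker 0.93 [ 0.5336 -0.1226  0.0394]
beaker 0.46 [0.6759 0.0645 0.0783]
bottle 0.71 [ 0.658  -0.0624  0.0812]
jar 0.68 [0.6735 0.0645 0.0788]
timer 0.93 [ 0.6479 -0.1682  0.0529]
timer 0.51 [ 0.5329 -0.1457  0.224 ]
top {'fx': 517.8807, 'fy': 517.8807, 'cx': 317.0976, 'cy': 233.5973, 'dist_coeffs': [0.0162, 0.0, 0.0, 0.0, 0.0], 'R': [[-0.0066, -1.0, 0.005], [-0.9856, 0.0057, -0.1691], [0.1691, -0.006, -0.9856]], 't': [0.0301, 0.6376, 0.7107]}
knob 0.97 [0.5596 0.0428 0.2676]
collar 0.68 [ 0.5306 -0.1321  0.2233]
collar 0.29 [ 0.523  -0.2317  0.2104]
plunger 0.69 [ 0.5307 -0.1354  0.2223]
buffer_face 0.85 [ 0.5199 -0.1466  0.2255]
stand 0.64 [ 0.5231 -0.2284  0.2092]
beaker 0.87 [ 0.5253 -0.1313  0.0341]
bottle 0.87 [ 0.641  -0.0712  0.0911]
bottle 0.69 [ 0.5311 -0.1326  0.2229]
jar 0.57 [0.6657 0.0464 0.0758]
timer 0.61 [ 0.6368 -0.1809  0.0489]
1.0
```

View pics/scene0.png

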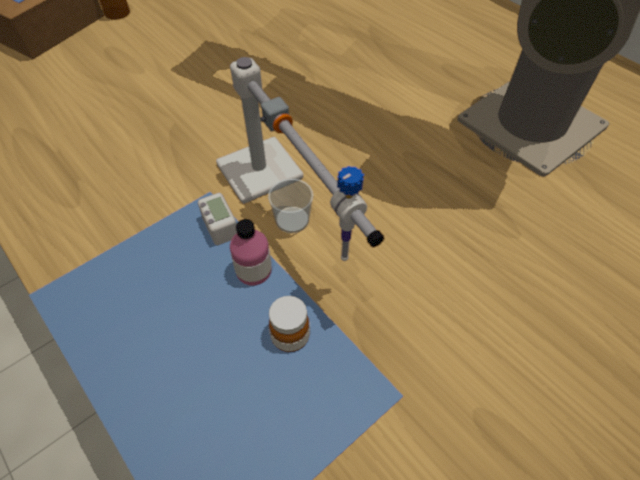

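View pics/top0.png

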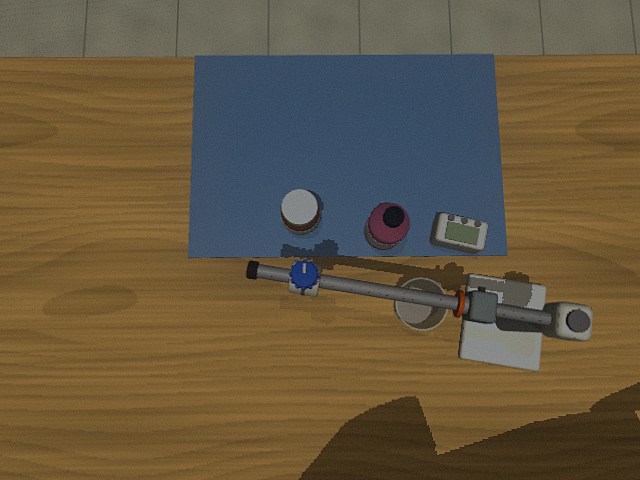

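The scene view shows the knob at about (350,181) and the plunger at (283,122). In the top view the knob is at (305,275), the plunger at (460,303), and the boom runs from (252,270) to (574,320). I'll refine these from the pixels.

```bash
cat > h.py <<'E'
from station import bot, eyes, models
import cv2,numpy as np
def ray(c,uv):
    P=eyes.camera_params(c); K=np.array([[P["fx"],0,P["cx"]],[0,P["fy"],P["cy"]],[0,0,1]])
    n=cv2.undistortPoints(np.array([[uv]],float),K,np.array(P["dist_coeffs"]))[0,0]
    R=np.array(P["R"]);t=np.array(P["t"]);return -R.T@t, R.T@np.array([n[0],n[1],1])
def onz(c,uv,z):
    o,d=ray(c,uv); return o+d*(z-o[2])/d[2]
def tri(uv1,uv2):
    A=np.zeros((3,3));b=np.zeros(3)
    for c,uv in(("scene",uv1),("top",uv2)):
        o,d=ray(c,uv);d=d/np.linalg.norm(d);M=np.eye(3)-np.outer(d,d);A+=M;b+=M@o
    return np.linalg.solve(A,b)
def blob(im,kind):
    h=cv2.cvtColor(im,cv2.COLOR_BGR2HSV)
    m=cv2.inRange(h,(108,190,60),(125,255,255)) if kind=="blue" else cv2.inRange(h,(3,190,90),(13,255,255))
    n,l,s,c=cv2.connectedComponentsWithStats(m)
    o=np.argsort(-s[1:,4])[:3]+1
    return [(s[i].tolist(),np.round(c[i],1).tolist()) for i in o]
E
python3 - <<'E'
from h import *
I={c:cv2.imread(f"pics/{c}0.png") for c in("scene","top")}
for c in I:
    for k in("blue","orange"): print(c,k,blob(I[c],k))
    cv2.imwrite(f"pics/z{c}.png",cv2.resize(I[c][100:260,250:410] if c=="scene" else I[c][235:345,240:500],None,fx=3.0,fy=3.0,interpolation=cv2.INTER_CUBIC))
E
```

```text
scene blue [([339, 172, 23, 23, 143], [349.4, 185.5]), ([354, 173, 4, 5, 7], [356.0, 175.4]), ([360, 172, 3, 4, 4], [360.8, 173.5])]
scene orange [([273, 114, 19, 14, 75], [281.8, 119.8]), ([276, 130, 2, 2, 2], [276.5, 130.5]), ([305, 329, 2, 1, 2], [305.5, 329.0])]
top blue [([292, 259, 25, 23, 140], [304.5, 268.5]), ([290, 269, 6, 6, 10], [291.9, 271.3]), ([291, 276, 3, 6, 8], [291.6, 278.6])]
top orange [([457, 293, 8, 23, 93], [461.3, 304.4])]
```

View pics/ztop.png

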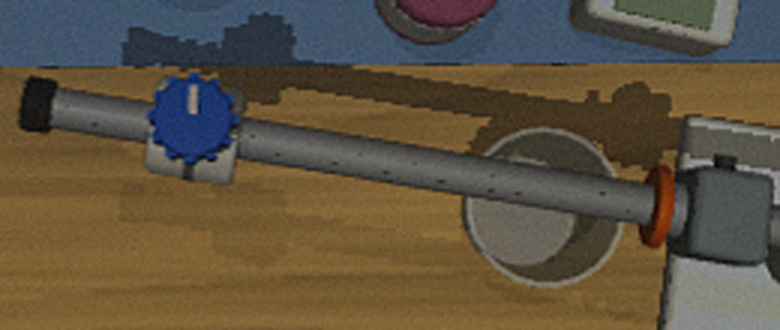

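```bash
python3 - <<'E'
from h import *
print("knob top cam", onz("top",(304.7,274.2),.266)[:2], "scene", onz("scene",(350.3,180.8),.256)[:2], tri((350.3,180.8),(304.6,274.7)))
# boom axis: zoom midpoints (left end of visible boom at cap; at plunger)
p1=onz("top",(240+57/3,235+109/3),.21);p2=onz("top",(240+630/3,235+202/3),.21)
d=p1-p2;print(p1,p2,"angle from +y deg",np.degrees(np.arctan2(d[0],d[1])))
print("plunger", onz("top",(457.5+1,303.5),.21))
E
```

```text
knob top cam [0.558389   0.04073334] scene [0.5579953  0.04367572] [0.55804485 0.04197522 0.25486522]
[0.56719646 0.09459502 0.21      ] [ 0.53031002 -0.12462822  0.21      ] angle from +y deg 9.551106083802113
plunger [ 0.52893434 -0.13428647  0.21      ]
```

View pics/zscene.png

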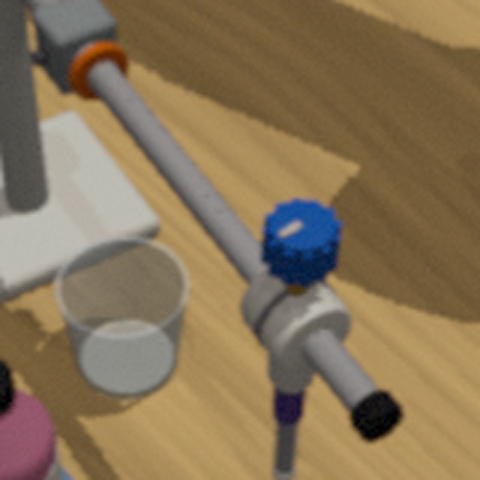

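Request:
apply_moves --motion '[1,-0.6,-0.9,0,0,0,1,-0.77,-0.9,0,0,0,1,-0.77,-0.9,0,0,0,1,-0.77,0,0,0,0,1,-0.77,0,0,0,0]' --gripper 100 --newtons 60

```text
t: 1.62
tcp_pos: [0.3419, -0.3795, 0.3334]
tool_rot: [[0.911, 0.413, 0.001], [0.413, -0.911, 0.001], [0.001, -0.001, -1.0]]
ft_force: [-0.8, 0.0, 0.3]
grip_width: 0.0851
```

Request:
apply_moves --motion '[1,-0.77,0,0,0,0,1,-0.77,0,0,0,0,1,-0.77,0,0,0,0,1,-0.77,0,0,0,0,1,-0.77,0,0,0,0]'

```text
t: 2.25
tcp_pos: [0.4331, -0.2067, 0.335]
tool_rot: [[0.911, 0.413, 0.003], [0.413, -0.911, -0.001], [0.002, 0.003, -1.0]]
ft_force: [1.0, -0.3, 1.0]
grip_width: 0.0856
```

Request:
apply_moves --motion '[1,-0.77,0,0,0,0,1,-0.77,0,0,0,0,1,-0.77,0,0,0,0,1,-0.77,0,0,0,0,0,0,0,0,0,0]'

```text
t: 2.88
tcp_pos: [0.5068, -0.066, 0.3357]
tool_rot: [[0.909, 0.416, 0.005], [0.416, -0.909, -0.002], [0.004, 0.004, -1.0]]
ft_force: [-0.9, 0.2, -0.7]
grip_width: 0.0852
```

Request:
apply_moves --motion '[1,-0.84,0,0,0,0,1,-0.84,0,0,0,0,1,-0.84,0,0,0,0,0.05,-0.04,0,0,0,0,0,0,0,0,0,0]'

```text
t: 3.5
tcp_pos: [0.5589, 0.041, 0.336]
tool_rot: [[0.911, 0.413, 0.005], [0.413, -0.911, -0.004], [0.003, 0.006, -1.0]]
ft_force: [0.7, -0.4, -0.3]
grip_width: 0.0855
```

Request:
apply_moves --motion '[0,0,0.7,0,0,0,0,0,0.7,0,0,0,0,0,0.7,0,0,0,0,0,0.4,0,0,0,0,0,0.1,0,0,0]'

```text
t: 4.12
tcp_pos: [0.5586, 0.034, 0.2578]
tool_rot: [[0.913, 0.407, 0.008], [0.408, -0.913, -0.006], [0.005, 0.009, -1.0]]
ft_force: [0.1, 0.2, -0.8]
grip_width: 0.0855
```

Request:
apply_moves --motion '[0.1,-0.25,0,0.08,-0.05,0,0,0,0,0,0,0]'

```text
t: 4.38
tcp_pos: [0.5587, 0.0421, 0.2592]
tool_rot: [[0.914, 0.407, 0.001], [0.407, -0.914, 0.0], [0.001, 0.0, -1.0]]
ft_force: [0.0, 0.9, -0.1]
grip_width: 0.0857
```

```bash
python3 - <<'E'
from h import *
im=eyes.camera("top");cv2.imwrite("pics/t1.png",cv2.resize(im[180:380,200:470],None,fx=2.8,fy=2.8))
im=eyes.camera("scene");cv2.imwrite("pics/s1.png",cv2.resize(im[60:300,210:500],None,fx=2.4,fy=2.4))
s=bot.observe();print(s["t"],s["tcp_pos"],s["ft_force"],s["torque"],s["joint_positions"])
E
```

```text
4.475 [0.55874023 0.0418129  0.25916984] [0.73752983 0.12646953 0.52677871] [-0.05109791  0.03204157 -0.04646408] [-9.48815909e-01  1.04613455e+00  9.10883820e+01 -2.33033770e-02
  8.77808627e+01  6.50457546e+01]
```

View pics/t1.png

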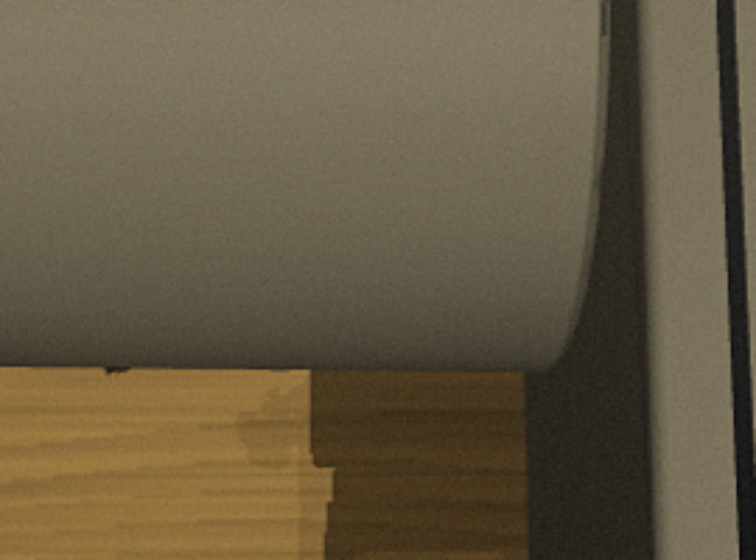

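View pics/s1.png

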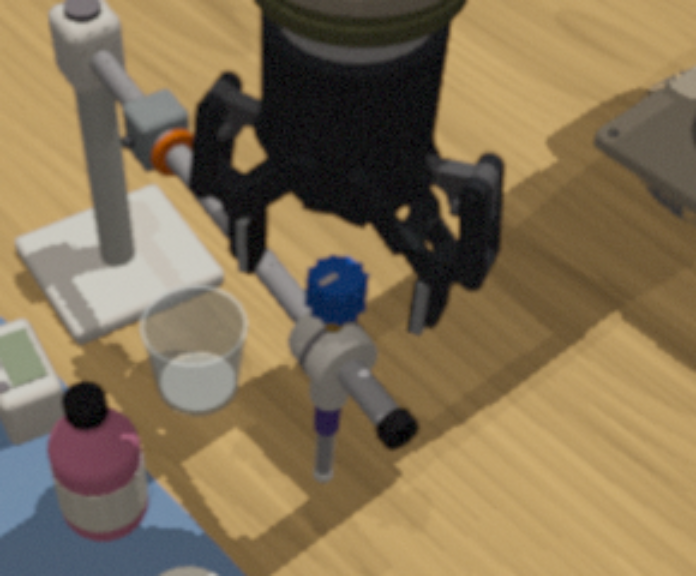

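The top view is blocked by the arm. The scene view shows the knob (337,290) midway between the finger tips at (245,265) and (420,325), so I'll close.

Request:
apply_moves --motion '[0,0,0,0,0,0,0,0,0,0,0,0,0,0,0,0,0,0,0,0,0,0,0,0,0,0,0,0,0,0]' --gripper 0 --newtons 60

```text
t: 5.1
tcp_pos: [0.5588, 0.0426, 0.2604]
tool_rot: [[0.913, 0.408, 0.002], [0.408, -0.913, 0.0], [0.002, 0.001, -1.0]]
ft_force: [-0.5, 0.1, 0.5]
grip_width: 0.0264
```

Request:
apply_moves --motion '[0,0,0,0,0,-0.5,0,0,0,0,0,-0.8,0,0,0,0,0,-0.8]'

```text
t: 5.48
tcp_pos: [0.5588, 0.0427, 0.2603]
tool_rot: [[0.799, 0.602, 0.002], [0.602, -0.799, 0.0], [0.002, 0.001, -1.0]]
ft_force: [-1.8, 1.0, 0.9]
grip_width: 0.0265
```

```bash
python3 - <<'E'
from h import *
s=bot.observe();print(s["t"],s["tcp_pos"],s["ft_force"],s["torque"],s["joint_positions"],s["grip_width"])
E
```

```text
5.475 [0.55882192 0.04273482 0.26026063] [-1.79696973  0.971819    0.93663006] [ 0.18755364  0.14163875 -0.10305689] [-8.87212546e-01  9.88532268e-01  9.10332726e+01  3.02746103e-02
  8.78384955e+01  5.21034484e+01] 0.02646874438409211
```

Request:
apply_moves --motion '[0,0,0,0,0,-1,0,0,0,0,0,-1,0,0,0,0,0,-1,0,0,0,0,0,-1,0,0,0,0,0,-1]'

```text
t: 6.1
tcp_pos: [0.5587, 0.0425, 0.2601]
tool_rot: [[0.375, 0.927, 0.002], [0.927, -0.375, 0.0], [0.001, 0.002, -1.0]]
ft_force: [-2.0, 0.7, 1.2]
grip_width: 0.0261
```

Request:
apply_moves --motion '[0,0,0,0,0,-1,0,0,0,0,0,-1,0,0,0,0,0,-1,0,0,0,0,0,-1,0,0,0,0,0,0]'

```text
t: 6.72
tcp_pos: [0.5585, 0.0421, 0.26]
tool_rot: [[-0.047, 0.999, 0.002], [0.999, 0.047, -0.0], [-0.0, 0.002, -1.0]]
ft_force: [-1.8, 2.1, 2.6]
grip_width: 0.0262
```

```bash
python3 - <<'E'
from h import *
im=eyes.camera("scene");cv2.imwrite("pics/s2.png",cv2.resize(im[110:270,250:450],None,fx=3.5,fy=3.5))
s=bot.observe();print(s["t"],s["tcp_pos"],s["ft_force"],s["torque"],s["joint_positions"],s["grip_width"])
E
```

```text
6.775 [0.55849898 0.04209668 0.26004815] [-1.7006795   0.42248848  1.64272218] [0.13001999 0.18191287 0.14747933] [-9.30002543e-01  9.77403094e-01  9.10665719e+01 -7.28317757e-03
  8.78574112e+01 -3.53860717e+00] 0.026435761473863784
```

View pics/s2.png

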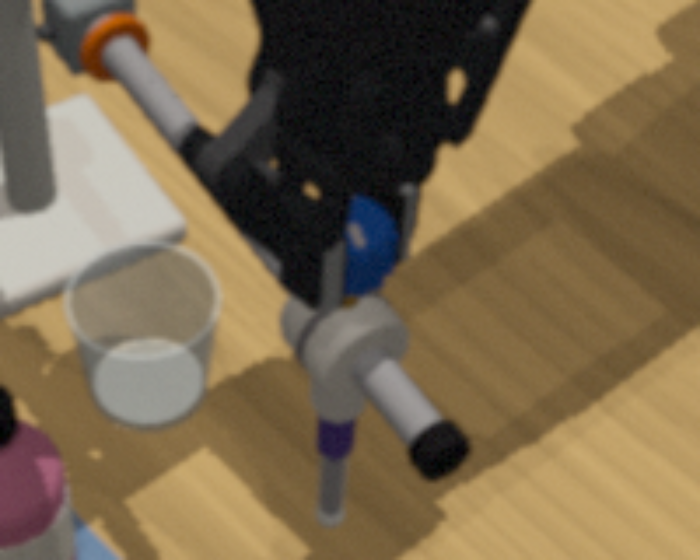

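The mark has turned with the grip (yaw 24.1° to 92.7°, about 1.2 rad), so the collar should be free. I'll slide it along the boom.

Request:
apply_moves --motion '[-0.2,-0.043,0,0,0,0,-0.3,-0.065,0,0,0,0,-0.4,-0.087,0,0,0,0]'

```text
t: 7.15
tcp_pos: [0.5537, 0.0139, 0.26]
tool_rot: [[-0.043, 0.999, 0.002], [0.999, 0.043, -0.0], [-0.0, 0.002, -1.0]]
ft_force: [-0.8, 1.9, 1.2]
grip_width: 0.026
```

```bash
cat > o.py <<'E'
from h import *
s=bot.observe();f=np.array(s["ft_force"]);p=np.array(s["tcp_pos"]);b=np.array([.166,.986,0]);n=np.array([.986,-.166,0]);p0=np.array([.5585,.0421,.26])
R=np.array(s["tool_rot"]);print("t",round(s["t"],3),"p",p.round(4),"along",((p-p0)@b*1e3).round(2),"lat",((p-p0)@n*1e3).round(2),"F along",(f@b).round(2),"lat",(f@n).round(2),"z",f[2].round(2),"T",np.round(s["torque"],2),"yaw",np.degrees(np.arctan2(R[1,0],R[0,0])).round(2),"z",R[:,2].round(4),"w",round(s["grip_width"],4))
E
python3 o.py
```

```text
t 7.15 p [0.5537 0.0139 0.26  ] along -28.63 lat -0.09 F along 1.72 lat -1.14 z 1.15 T [ 0.29 -0.02  0.15] yaw 92.48 z [ 1.9e-03 -2.0e-04 -1.0e+00] w 0.026
```

Request:
apply_moves --motion '[-0.5,-0.107,0,0,0,0,-0.6,-0.13,0,0,0,0,-0.6,-0.13,0,0,0,0,-0.6,-0.13,0,0,0,0,-0.4,-0.087,0,0,0,0]'

```text
t: 7.78
tcp_pos: [0.5385, -0.0751, 0.2601]
tool_rot: [[-0.041, 0.999, 0.003], [0.999, 0.041, -0.001], [-0.001, 0.003, -1.0]]
ft_force: [0.1, 2.4, 0.5]
grip_width: 0.0266
```

```bash
python3 o.py;python3 o.py
```

```text
t 7.775 p [ 0.5385 -0.0751  0.2601] along -118.91 lat -0.26 F along 2.34 lat -0.27 z 0.52 T [ 0.24 -0.26  0.14] yaw 92.34 z [ 2.8e-03 -9.0e-04 -1.0e+00] w 0.0266
t 7.775 p [ 0.5385 -0.0751  0.2601] along -118.91 lat -0.26 F along 2.34 lat -0.27 z 0.52 T [ 0.24 -0.26  0.14] yaw 92.34 z [ 2.8e-03 -9.0e-04 -1.0e+00] w 0.0266
```

Request:
apply_moves --motion '[-0.3,-0.065,0,0,0,0,-0.25,-0.054,0,0,0,0,-0.2,-0.043,0,0,0,0,0,0,0,0,0,0]'

```text
t: 8.28
tcp_pos: [0.5342, -0.1004, 0.2601]
tool_rot: [[-0.04, 0.999, 0.003], [0.999, 0.04, -0.001], [-0.001, 0.003, -1.0]]
ft_force: [1.1, -0.0, 0.8]
grip_width: 0.0261
```

```bash
python3 o.py; python3 - <<'E'
from h import *
im=eyes.camera("scene");cv2.imwrite("pics/s3.png",cv2.resize(im[60:260,200:450],None,fx=3,fy=3))
E
python3 o.py
```

```text
t 8.275 p [ 0.5342 -0.1004  0.2601] along -144.52 lat -0.3 F along 0.16 lat 1.06 z 0.77 T [-0.07 -0.06  0.15] yaw 92.26 z [ 0.0028 -0.0013 -1.    ] w 0.0261
t 8.325 p [ 0.5343 -0.1001  0.2601] along -144.28 lat -0.3 F along -0.55 lat 0.93 z 1.01 T [-0.11 -0.08  0.13] yaw 92.28 z [ 0.0028 -0.0012 -1.    ] w 0.0263
```

View pics/s3.png

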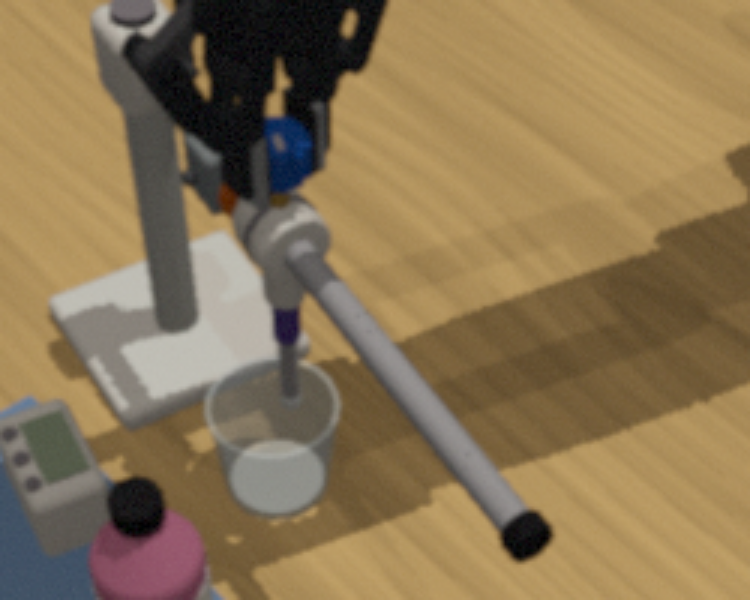

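Request:
apply_moves --motion '[-0.12,-0.025,0,0,0,0,-0.1,-0.021,0,0,0,0,-0.08,-0.017,0,0,0,0]'

```text
t: 8.7
tcp_pos: [0.5328, -0.1086, 0.2601]
tool_rot: [[-0.041, 0.999, 0.003], [0.999, 0.041, -0.0], [-0.001, 0.003, -1.0]]
ft_force: [0.7, 1.0, 0.6]
grip_width: 0.026
```

```bash
cat > avg.py <<'E'
from h import *
import sys
N=int(sys.argv[1]);b=np.array([.166,.986,0]);n=np.array([.986,-.166,0]);p0=np.array([.5585,.0421,.26]);F=[];A=[]
for i in range(N):
    eyes.camera("scene");s=bot.observe();f=np.array(s["ft_force"]);p=np.array(s["tcp_pos"])
    F.append([f@b,f@n,f[2],*s["torque"]]);A.append([(p-p0)@b*1e3,(p-p0)@n*1e3,p[2]*1e3])
F=np.array(F);R=np.array(s["tool_rot"])
print("t",round(s["t"],2),"F",F[:,0].round(1),"mean",F.mean(0).round(2),"pos",np.mean(A,0).round(2),"yaw",np.degrees(np.arctan2(R[1,0],R[0,0])).round(2))
E
python3 avg.py 4
```

```text
t 8.9 F [ 0.7 -0.4 -1.   0.2] mean [-0.11  0.3   1.18 -0.04 -0.08  0.03] pos [-153.15   -0.31  260.06] yaw 92.33
```

Request:
apply_moves --motion '[-0.04,-0.009,0,0,0,0,-0.04,-0.009,0,0,0,0]'

```text
t: 9.15
tcp_pos: [0.5324, -0.1111, 0.2601]
tool_rot: [[-0.041, 0.999, 0.003], [0.999, 0.041, -0.001], [-0.001, 0.003, -1.0]]
ft_force: [-0.2, 0.3, 0.8]
grip_width: 0.0265
```

```bash
python3 avg.py 2
```

```text
t 9.25 F [ 0.1 -0.2] mean [-0.06  0.41  0.35  0.11 -0.11  0.02] pos [-155.51   -0.33  260.05] yaw 92.33
```

Request:
apply_moves --motion '[-0.03,-0.006,0,0,0,0]'

```text
t: 9.38
tcp_pos: [0.5322, -0.1121, 0.2601]
tool_rot: [[-0.041, 0.999, 0.003], [0.999, 0.041, -0.001], [-0.001, 0.003, -1.0]]
ft_force: [0.7, 0.1, 0.6]
grip_width: 0.0264
```

Request:
apply_moves --motion '[-0.03,-0.006,0,0,0,0]'

```text
t: 9.5
tcp_pos: [0.5321, -0.1129, 0.2601]
tool_rot: [[-0.041, 0.999, 0.003], [0.999, 0.041, -0.0], [-0.001, 0.003, -1.0]]
ft_force: [-0.2, 2.6, 0.7]
grip_width: 0.0263
```

```bash
python3 avg.py 2
```

```text
t 9.6 F [2.3 2.1] mean [ 2.21 -0.88  0.86  0.35 -0.12  0.02] pos [-157.17   -0.3   260.07] yaw 92.34
```

Request:
apply_moves --motion '[-0.01,-0.002,0,0,0,0]'

```text
t: 9.72
tcp_pos: [0.5321, -0.1129, 0.2601]
tool_rot: [[-0.041, 0.999, 0.003], [0.999, 0.041, 0.0], [-0.0, 0.003, -1.0]]
ft_force: [0.3, 3.7, 1.8]
grip_width: 0.0262
```

```bash
python3 avg.py 3
```

```text
t 9.88 F [2.5 2.5 3.7] mean [ 2.91  0.15  1.    0.52 -0.18  0.04] pos [-157.24   -0.32  260.05] yaw 92.35
```

Request:
apply_moves --motion '[-0.02,-0.004,0,0,0,0]'

```text
t: 10.0
tcp_pos: [0.5321, -0.1132, 0.2601]
tool_rot: [[-0.041, 0.999, 0.003], [0.999, 0.041, 0.001], [0.001, 0.003, -1.0]]
ft_force: [1.4, 4.8, 0.9]
grip_width: 0.0263
```

```bash
python3 avg.py 3
```

```text
t 10.15 F [5.4 6.  5.1] mean [ 5.53 -0.56  0.48  0.86 -0.25  0.02] pos [-157.51   -0.31  260.05] yaw 92.37
```

Request:
apply_moves --motion '[-0.029,-0.006,0,0,0,0]'

```text
t: 10.28
tcp_pos: [0.532, -0.1135, 0.2601]
tool_rot: [[-0.042, 0.999, 0.003], [0.999, 0.042, 0.002], [0.001, 0.003, -1.0]]
ft_force: [1.2, 6.8, 1.4]
grip_width: 0.0262
```

```bash
python3 avg.py 3
```

```text
t 10.43 F [6.3 6.6 6.5] mean [ 6.46 -0.05  0.52  1.03 -0.27  0.01] pos [-157.78   -0.32  260.05] yaw 92.39
```

Request:
apply_moves --motion '[-0.029,-0.006,0,0,0,0]'

```text
t: 10.55
tcp_pos: [0.532, -0.1135, 0.26]
tool_rot: [[-0.042, 0.999, 0.003], [0.999, 0.042, 0.003], [0.003, 0.004, -1.0]]
ft_force: [1.9, 7.1, 0.9]
grip_width: 0.0263
```

```bash
python3 avg.py 6
```

```text
t 10.85 F [7.3 7.2 7.  7.  7.8 7.3] mean [ 7.25 -0.02  1.41  1.19 -0.28 -0.03] pos [-157.86   -0.32  260.06] yaw 92.42
```

Request:
apply_moves --motion '[-0.04,-0.009,0,0,0,0]'

```text
t: 10.98
tcp_pos: [0.5319, -0.1137, 0.2601]
tool_rot: [[-0.043, 0.999, 0.004], [0.999, 0.043, 0.005], [0.005, 0.004, -1.0]]
ft_force: [1.4, 9.1, 1.7]
grip_width: 0.0265
```

```bash
python3 avg.py 3
```

```text
t 11.12 F [8.9 8.1 8.8] mean [ 8.6   0.11  1.28  1.36 -0.32 -0.02] pos [-158.05   -0.34  260.06] yaw 92.46
```

Request:
apply_moves --motion '[-0.04,-0.009,0,0,0,0]'

```text
t: 11.25
tcp_pos: [0.5319, -0.1138, 0.2601]
tool_rot: [[-0.044, 0.999, 0.004], [0.999, 0.044, 0.007], [0.006, 0.004, -1.0]]
ft_force: [2.0, 9.0, 1.6]
grip_width: 0.0266
```

```bash
python3 avg.py 6
```

```text
t 11.55 F [8.9 9.1 9.8 8.9 7.8 8.3] mean [ 8.78 -0.17  1.3   1.41 -0.33 -0.04] pos [-158.11   -0.34  260.05] yaw 92.51
```

Request:
apply_moves --motion '[-0.042,-0.009,0,0,-0.03,0.7,-0.042,-0.006,0,0,-0.03,0.7]'

```text
t: 11.8
tcp_pos: [0.5319, -0.1138, 0.26]
tool_rot: [[0.104, 0.995, 0.004], [0.995, -0.104, 0.004], [0.005, 0.004, -1.0]]
ft_force: [2.1, 8.9, 2.0]
grip_width: 0.0262
```

```bash
python3 avg.py 4; python3 o.py
```

```text
t 12.0 F [ 9.4  9.2 10.6  9.4] mean [ 9.66  0.59  1.16  1.49 -0.34 -0.11] pos [-158.13   -0.31  260.06] yaw 84.13
t 12.0 p [ 0.5319 -0.1138  0.2601] along -158.12 lat -0.3 F along 9.43 lat 1.43 z 0.31 T [ 1.5  -0.35 -0.15] yaw 84.13 z [ 0.0046  0.0044 -1.    ] w 0.0262
```

Request:
apply_moves --motion '[-0.042,-0.003,0,0,-0.02,0.9,-0.042,0.001,0,0,-0.02,0.9,-0.042,0.006,0,0,-0.02,0.9,-0.041,0.009,0,0,-0.02,0.7]'

```text
t: 12.5
tcp_pos: [0.532, -0.1138, 0.26]
tool_rot: [[0.448, 0.894, 0.004], [0.894, -0.448, 0.004], [0.005, 0.001, -1.0]]
ft_force: [1.7, 8.8, 1.4]
grip_width: 0.026
```

```bash
python3 avg.py 5; python3 o.py
```

```text
t 12.75 F [8.7 9.8 9.9 9.  9.6] mean [ 9.39  0.32  1.22  1.44 -0.36 -0.09] pos [-1.5815e+02 -2.1000e-01  2.6006e+02] yaw 63.51
t 12.75 p [ 0.532  -0.1138  0.2601] along -158.15 lat -0.23 F along 9.58 lat 0.31 z 1.11 T [ 1.45 -0.4  -0.1 ] yaw 63.51 z [ 0.0037  0.0042 -1.    ] w 0.026
```

Request:
apply_moves --motion '[-0.044,0.013,0,0,-0.02,0,-0.044,0.013,0,0,-0.02,0]'

```text
t: 13.0
tcp_pos: [0.5321, -0.1139, 0.2601]
tool_rot: [[0.444, 0.896, 0.003], [0.896, -0.444, 0.005], [0.005, 0.0, -1.0]]
ft_force: [1.5, 11.0, 0.4]
grip_width: 0.026
```

```bash
python3 avg.py 6
```

```text
t 13.3 F [10.5  8.8  9.8  9.5  9.4 10. ] mean [ 9.65  0.13  1.58  1.51 -0.39 -0.12] pos [-1.5824e+02 -1.7000e-01  2.6006e+02] yaw 63.61
```

Request:
apply_moves --motion '[-0.044,0.013,0,0,-0.02,0.8,-0.042,0.017,0,0,-0.02,0.9,-0.04,0.021,0,0,-0.02,0.9,-0.038,0.025,0,0,-0.02,0.9]'

```text
t: 13.8
tcp_pos: [0.5322, -0.1141, 0.2602]
tool_rot: [[0.74, 0.673, -0.0], [0.673, -0.74, 0.006], [0.004, -0.005, -1.0]]
ft_force: [0.7, 9.5, 2.1]
grip_width: 0.026
```

```bash
python3 avg.py 3; python3 o.py
```

```text
t 13.95 F [9.2 9.8 9.1] mean [ 9.37 -0.54  2.17  1.45 -0.38 -0.05] pos [-1.5836e+02 -2.0000e-02  2.6014e+02] yaw 42.39
t 13.95 p [ 0.5322 -0.1141  0.2601] along -158.35 lat -0.02 F along 9.09 lat -0.73 z 2.06 T [ 1.48 -0.39 -0.14] yaw 42.39 z [-6.0e-04  6.3e-03 -1.0e+00] w 0.0264
```

Request:
apply_moves --motion '[-0.035,0.028,0,0.01,-0.01,0.9,-0.032,0.031,0,0.01,-0.01,0.9,-0.029,0.034,0,0.01,-0.01,0.9]'

```text
t: 14.32
tcp_pos: [0.5323, -0.1143, 0.2603]
tool_rot: [[0.899, 0.438, -0.004], [0.438, -0.899, 0.013], [0.002, -0.013, -1.0]]
ft_force: [1.0, 9.3, 1.7]
grip_width: 0.026
```

```bash
python3 avg.py 3; python3 o.py
```

```text
t 14.47 F [10.3 10.   9.5] mean [ 9.94 -0.42  1.23  1.28 -0.37 -0.  ] pos [-1.5859e+02  1.2000e-01  2.6033e+02] yaw 26.08
t 14.475 p [ 0.5323 -0.1143  0.2603] along -158.57 lat 0.11 F along 9.5 lat -0.41 z 1.22 T [ 1.27 -0.38 -0.02] yaw 26.08 z [-0.0038  0.0127 -0.9999] w 0.026
```

Request:
apply_moves --motion '[-0.024,0.034,0,-0.04,0,0.7,-0.02,0.035,0,-0.04,0,0.7]'

```text
t: 14.72
tcp_pos: [0.5322, -0.1142, 0.2604]
tool_rot: [[0.953, 0.303, -0.0], [0.303, -0.953, 0.009], [0.002, -0.008, -1.0]]
ft_force: [0.6, 8.8, 2.4]
grip_width: 0.0261
```

```bash
python3 avg.py 3; python3 o.py
```

```text
t 14.88 F [ 8.9  9.2 10.2] mean [ 9.47 -0.54  2.06  1.32 -0.22  0.03] pos [-1.5851e+02  2.0000e-02  2.6045e+02] yaw 17.71
t 14.875 p [ 0.5322 -0.1142  0.2604] along -158.49 lat 0.03 F along 10.22 lat -0.52 z 1.55 T [ 1.34 -0.25 -0.06] yaw 17.71 z [-3.0e-04  8.7e-03 -1.0e+00] w 0.0261
```

Request:
apply_moves --motion '[-0.02,0.037,0,-0.03,0,0.7]'

```text
t: 15.0
tcp_pos: [0.5315, -0.1143, 0.2603]
tool_rot: [[0.972, 0.234, -0.001], [0.234, -0.972, 0.007], [0.001, -0.007, -1.0]]
ft_force: [-3.9, 9.0, 6.1]
grip_width: 0.0261
```

```bash
python3 o.py; python3 avg.py 3
```

```text
t 15.0 p [ 0.5315 -0.1143  0.2603] along -158.68 lat -0.67 F along 8.2 lat -5.37 z 6.13 T [1.39 0.64 0.29] yaw 13.51 z [-9.0e-04  7.4e-03 -1.0e+00] w 0.0261
t 15.15 F [8.8 8.6 8.5] mean [ 8.63 -4.15  3.3   1.36  0.46  0.1 ] pos [-158.7    -0.75  260.34] yaw 13.53
```

Request:
apply_moves --motion '[-0.01,0.037,0,-0.02,0,0.7]'

```text
t: 15.28
tcp_pos: [0.5305, -0.1144, 0.2603]
tool_rot: [[0.987, 0.162, -0.003], [0.162, -0.987, 0.007], [-0.002, -0.008, -1.0]]
ft_force: [-4.3, 8.8, 6.6]
grip_width: 0.0263
```

```bash
python3 o.py; python3 avg.py 2;  python3 - <<'E'
from h import *
im=eyes.camera("scene");cv2.imwrite("pics/s4.png",cv2.resize(im[60:210,220:370],None,fx=4,fy=4))
E
```

```text
t 15.275 p [ 0.5305 -0.1144  0.2603] along -158.92 lat -1.59 F along 7.97 lat -5.67 z 6.59 T [1.44 0.7  0.35] yaw 9.33 z [-0.0029  0.0072 -1.    ] w 0.0263
t 15.38 F [7.5 8.5] mean [ 7.99 -5.84  4.39  1.35  0.82  0.26] pos [-158.9    -1.57  260.31] yaw 9.28
```

View pics/s4.png

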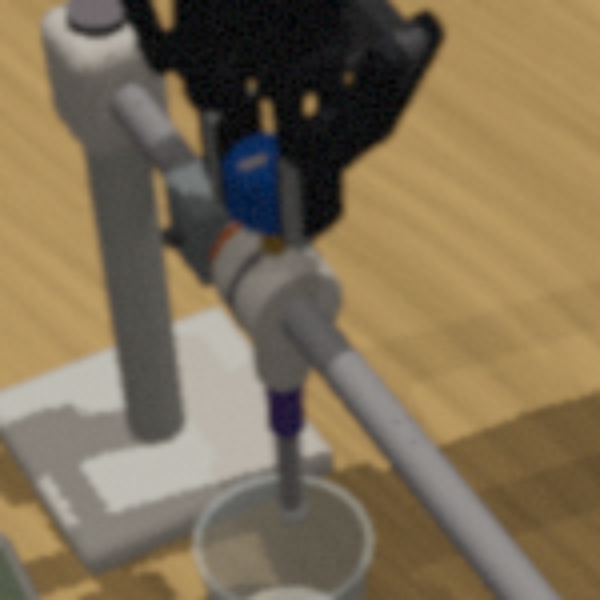

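The stop was reached at a yaw of about 16° (torque and side force rose, and the pads began to roll), so I'll relax and release.

Request:
apply_moves --motion '[0,0.01,0,0,0,0,0,0,0,0,0,0]'

```text
t: 15.68
tcp_pos: [0.5304, -0.1142, 0.2604]
tool_rot: [[0.987, 0.164, -0.003], [0.164, -0.987, 0.007], [-0.002, -0.008, -1.0]]
ft_force: [1.4, 3.4, -0.4]
grip_width: 0.0262
```

```bash
python3 avg.py 3
```

```text
t 15.82 F [4.2 4.4 4.4] mean [ 4.36  0.11  1.16  0.53 -0.07  0.18] pos [-158.81   -1.79  260.34] yaw 9.4
```

Request:
apply_moves --motion '[0,0,0,0,0,0,0,0,0,0,0,0]'

```text
t: 16.08
tcp_pos: [0.5304, -0.1142, 0.2603]
tool_rot: [[0.987, 0.163, -0.003], [0.163, -0.987, 0.008], [-0.002, -0.008, -1.0]]
ft_force: [0.7, 3.9, 1.2]
grip_width: 0.0263
```

Request:
apply_moves --motion '[0,0,0,0,0,0,0,0,0,0,0,0,0,0,0,0,0,0]' --gripper 75

```text
t: 16.45
tcp_pos: [0.53, -0.1158, 0.2599]
tool_rot: [[0.987, 0.162, -0.004], [0.162, -0.987, 0.005], [-0.003, -0.006, -1.0]]
ft_force: [0.0, 0.3, 0.2]
grip_width: 0.0641
```

```bash
python3 avg.py 3;  python3 - <<'E'
from h import *
im=eyes.camera("scene");cv2.imwrite("pics/s5.png",cv2.resize(im[60:210,220:370],None,fx=4,fy=4))
E
```

```text
t 16.6 F [-0.1  0.1  0.1] mean [ 0.03 -0.12  0.12 -0.    0.01 -0.  ] pos [-160.32   -1.9   259.98] yaw 9.32
```

View pics/s5.png

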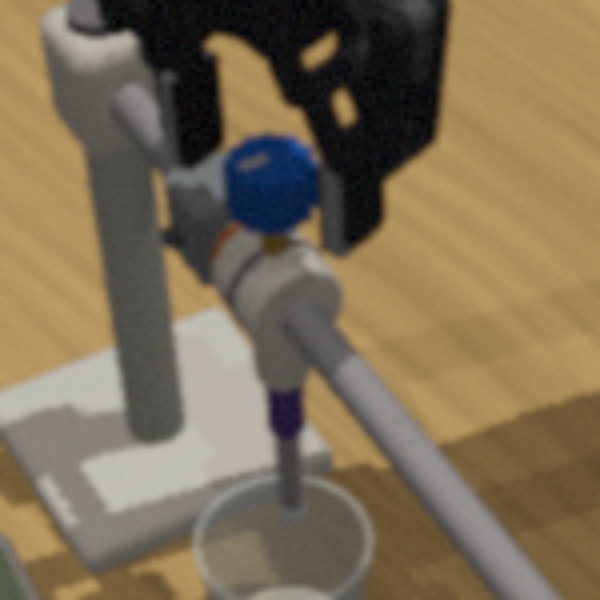

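Request:
apply_moves --motion '[0,-0.05,0,0,0,0,0,0,-0.6,0,0,0,0,0,-1,0,0,0,0,0,-1,0,0,0,0,0,-1,0,0,0]'

```text
t: 17.27
tcp_pos: [0.5292, -0.1142, 0.3723]
tool_rot: [[0.987, 0.162, -0.007], [0.162, -0.987, 0.007], [-0.006, -0.008, -1.0]]
ft_force: [0.4, 0.2, 0.3]
grip_width: 0.0639
```

Request:
apply_moves --motion '[-0.5,-1,0,0,0,0,-0.5,-1,0,0,0,0,-0.5,-1,0,0,0,0,-0.5,-1,0,0,0,0,-0.5,-1,0,0,0,0]'

```text
t: 17.9
tcp_pos: [0.4305, 0.0235, 0.3847]
tool_rot: [[0.987, 0.159, 0.007], [0.159, -0.987, 0.004], [0.008, -0.002, -1.0]]
ft_force: [-0.4, 0.0, 0.4]
grip_width: 0.0641
```

```bash
python3 o.py;  python3 - <<'E'
from h import *
im=eyes.camera("scene");cv2.imwrite("pics/s6.png",im)
im=eyes.camera("top");cv2.imwrite("pics/t6.png",im)
cv2.imwrite("pics/t6z.png",cv2.resize(im[220:370,360:560],None,fx=4,fy=4,interpolation=cv2.INTER_CUBIC))
E
```

```text
t 17.9 p [0.4305 0.0235 0.3847] along -39.62 lat -123.1 F along -0.05 lat -0.36 z 0.44 T [-0.04  0.02  0.03] yaw 9.15 z [ 0.0072  0.0035 -1.    ] w 0.0641
```

View pics/t6z.png

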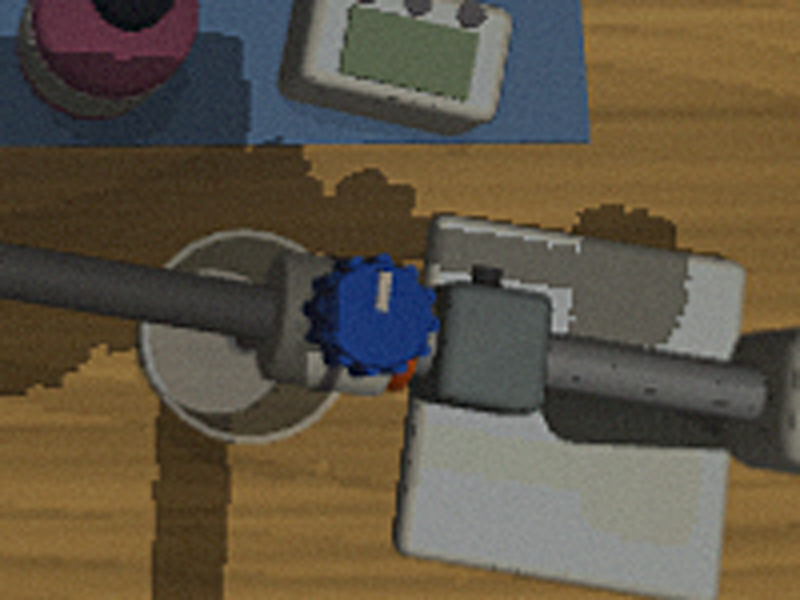

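View pics/s6.png

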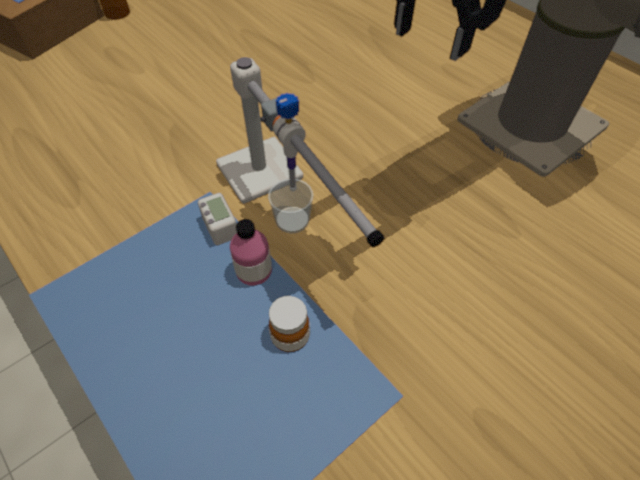

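```bash
python3 - <<'E'
from h import *
for f,(u,v) in(("top0",(305,275)),("t6",(454,300))):
    im=cv2.imread(f"pics/{f}.png").astype(float)[v-18:v+18,u-18:u+18]
    b,g,r=im[...,0],im[...,1],im[...,2]
    h=cv2.cvtColor(im.astype(np.uint8),cv2.COLOR_BGR2HSV)
    blue=((h[...,0]>100)&(h[...,0]<130)&(h[...,1]>150)).astype(np.uint8)
    c=np.argwhere(blue).mean(0)
    w=np.clip(r-60,0,None); yy,xx=np.mgrid[:36,:36]
    w[(np.hypot(yy-c[0],xx-c[1])>9)]=0
    m=w.sum();mx=(w*xx).sum()/m;my=(w*yy).sum()/m
    sxx=(w*(xx-mx)**2).sum()/m;syy=(w*(yy-my)**2).sum()/m;sxy=(w*(xx-mx)*(yy-my)).sum()/m
    ang=.5*np.degrees(np.arctan2(2*sxy,sxx-syy))
    print(f,"mark",u-18+mx,v-18+my,"axis img deg",ang,"blue c",u-18+c[1],v-18+c[0], np.round(w[int(my)-5:int(my)+6,int(mx)-4:int(mx)+5]).astype(int).tolist() if 0 else "")
E
```

```text
top0 mark 303.9150552486188 269.1029005524862 axis img deg -89.77266955484937 blue c 303.8041958041958 274.4423076923077 
t6 mark 455.37817433081676 293.8043925875086 axis img deg -83.3491466447212 blue c 453.8820598006645 299.12458471760795
```

```bash
python3 - <<'E'
from h import *
print(bot.hand_in(), bot.observe()["t"])
E
```

```text
the job is handed in; nothing more can be done
the job is handed in; nothing more can be done
```

I loosened the thumbscrew by about 69°, slid the collar about 158 mm to the plunger, tightened the screw again and let go. I handed the job in at about 18 s of the 58 s allowed. No verdict was reported.

- **Pressing force:** the hand was pushing with about 9.7 N just before the clamp took hold. With about 1 N of sliding friction, the plunger should be seeing about 9 N. No force reading showed more than about 11 N along the boom.
- **Screw tight:** at a grip yaw of about 16° the side force and torque rose and the grip began to slip, as at a hard stop. In the top picture the knob's mark now sits about 6° tighter than at the start, which fits the stop given a starting turn of 0 to 0.15 rad.
- **Staying put:** when I eased the hand force from about 8 N to 4 N with the screw tight, the hand moved by only about 0.1 mm. The last pictures show the collar against the plunger, and the beaker, bottle, jar and timer apparently where they stood.

**Not confirmed:**
- The force left on the plunger after letting go can't be measured directly. The cameras cannot resolve the 0.1 mm per newton it gives.
- During tightening the measured hand position crept about 0.3 mm along the boom while the force stayed steady. I put this down to the gripper tilting on the knob. If the collar itself crept, the force would be up to 3 N higher.

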